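Close up and bolt the cabin heater

ROBOT

A 6-joint arm with a two-finger parallel gripper is mounted at the origin on the work surface. World frame = base frame: x ahead of the robot, y to its left, z up, the work surface at z = 0. Lengths are in m, angles in rad, forces in N, time in s.
With the tool pointing down it reaches from about 0.4 to 0.825 m from the base axis. Payload 7 kg.
Tool frame: the origin (TCP) lies on the centre line of the jaws, within the pads' length; the fingertips stand 22 mm ahead of it and the grasp point (between the pads) lies 3 mm ahead of it; z points along the fingers, y is the line along which they close (so a half turn about z gives the same grasp; the last joint's range is limited). The gripper opens to 88 mm and grips with 3 to 60 N. Pads are 19 mm wide; open, the fingers measure 130 mm over their backs; the gripper's body (78 mm by 193 mm) begins 47 mm behind the grasp point.
Start: joints at [1.411, 0.359, 0.012, 0, -1.224, -0.288], TCP at [0.292, 0.608, 0.249] pointing down, gripper open.
Joint ranges: [-3.07, 3.07], [-1.43, 2.12], [-1.02, 1.25], [-3.03, 1.67], [-3.05, -0], [-3.03, 3.03]. Speed limits (rad/s): [2.39, 2.39, 3.01, 3.14, 3.14, 3.14].

INTERFACE

Orientations are given as [roll, pitch, yaw] about the fixed x, y, z axes, in that order (R = Rz(yaw) Ry(pitch) Rx(roll)).
In Python, from station import arm gives the robot as it stands.
- The arm moves only by the tool arm_command, never from a script. Its argument "series" is one flat list of numbers, 7 for each row, row after row: the turn, a rotation vector about the tool's x, y, z each as a share of 90 degrees, from -1 to 1, then the shift along the tool's x, y, z each as a share of 0.1 m, from -1 to 1, then the opening, from 0 (shut) to 1 (fully open). A call has 1 to 8 rows; each row is the pose to reach, as a shift and turn from the pose commanded when the call began, along the tool's axes at that moment; what a row does not reach only later rows make up. A row lasts 1/8 s, in which the tool goes at most 62.5 mm and 10.7 degrees, less where a joint would pass 70% of its speed; a pose out of reach is approached as far as the arm can. A call with a number of a shift or a turn outside -1 to 1 is refused whole. A call with a gripper value outside its range is refused whole. The fingers move at their own pace and stop on an object; "force" is the grip in N (left out, the last holds). Time passes only in rows, so rows that repeat a pose let the fingers close. It gives the time, the measured TCP pose, the force, the opening and the grip force at its end, in the units of the state.
- arm.get_state(): the state, without advancing time (a new reading comes with each control period).
- arm.grab_frame(name): name is "scene" or "top" or "wrist"; returns the picture (420x560x3 uint8, blue, green, red); there is no depth.
- arm.camera_model(name): a dict with "fovy" (degrees; the focal length in pixels is half the picture's height over the tangent of half this angle, whatever the lens; pixels are square), "cx", "cy" (the principal point, pixels), "pose" (4x4, takes a point from camera to world coordinates). Camera axes: x right, y down, z forward; pixel columns grow to the right and rows downward; lengths in m; the calibration is good to about 2 mm. A picture is of the moment at which its call begins: read the wrist's pose just before it. camera_model takes no time and is no camera call; for the wrist camera it gives the pose at the moment of the call.
- arm.job_done(): hands the job in; it is judged then, once.
The state is a dict: "t": time; "q": joint angles; "qd": joint speeds; "joint_efforts": joint torques, N m; "eef_pos": TCP position; "ee_rot": TCP orientation; "force": force on the tool from outside, world axes, zero at the start; "moment": the same for the moment, N m; "width": finger opening in m; "gripper_force": force on a finger pad.
Only numpy, scipy, OpenCV 4.12 (cv2) and the standard library are available. Lean on these libraries where they do the work, as an engineer would, in place of code of your own. Each camera call takes 0.05 s, during which the arm holds its last target. There are 200 camera calls.

TASK

The cabin heater's service is finished: with your fingertips, push its open top cover down until it is fully shut, and only then push both bolts on its front inwards, fully home over the cover's tongues. Only push: lift or carry nothing, do not open the cover wider, and leave the loose parts and tools around it where they are.

Things in the scene. Friction and masses are not known exactly. Their poses are not given: they have to be found in the camera images.
- heater: dark finned alloy heater case, 130 mm deep (x), 260 wide (y), rim at z 90, fixed on a board (x -200 to 100, y -200 to 200, 15 thick); does not move when pushed. Origin: underside of the board, below the case's middle. Its -x is its front (towards the robot at yaw 0), +y its left end. A latch shelf (x -107 to -62, y +-150, top z 88) along the front carries the bolts.
- cover (a joint): the cover's hinge angle, rad: 0 = fully shut (flat on the rim), grows as it opens, end stop 1.7; starts at 1.0 to 1.5 (leaning to upright). The hinge is stiff: the cover (0.35 kg) stays at any angle where it is left, and takes 2 to 6 N to push down near its front edge
- cover_hinge (a point): middle of the hinge line, along the heater's y axis, at the back of the case: heater x 78, y 0, z 92 mm; does not move
- cover_edge (a point): middle of the cover's front edge, on its outer (upper) face, 148 mm from the hinge line. The cover is a flat alloy plate 8 mm thick, 264 wide; shut, its outer face lies 6 mm above the hinge line. Two steel tongues 16 mm wide stick out 32 mm beyond this edge at y +-60 and lie on the latch shelf when shut. When open, the outer face looks away from the robot (to the heater's +x)
- bolt_left (a joint): sliding steel bolt on the heater's left (+y) half of the front latch shelf, m: 0 = fully home (bar over the cover's tongue, knob against the inner guide block), up to 0.044 = drawn outwards; starts at 0.026 to 0.042. Pushed home towards the heater's middle, along its -y axis; slides stiffly at about 2.5 N and stays where it is left
- bolt_right (a joint): sliding steel bolt on the heater's right (-y) half of the front latch shelf, m: 0 = fully home (bar over the cover's tongue, knob against the inner guide block), up to 0.044 = drawn outwards; starts at 0.026 to 0.042. Pushed home towards the heater's middle, along its +y axis; slides stiffly at about 2.5 N and stays where it is left
- knob_left (a point): left bolt: its upright round steel knob, 14 mm across, 38 tall above the bar's axis (heater z 100 to 138 mm); this point: centre of the knob's top, at heater x -88, y +86 mm when home, up to 44 further out when drawn. It runs between two fixed steel guide blocks 8 mm thick, 20 wide, at |y| 75 and 141, tops at heater z 108
- knob_right (a point): right bolt: its upright round steel knob, 14 mm across, 38 tall above the bar's axis (heater z 100 to 138 mm); this point: centre of the knob's top, at heater x -88, y -86 mm when home, up to 44 further out when drawn. It runs between two fixed steel guide blocks 8 mm thick, 20 wide, at |y| 75 and 141, tops at heater z 108
- tin: loose open aluminium tin, 64 mm across, 20 mm high, on the board in front of the heater. Origin: centre of its underside. Not to be moved
- clamp: loose steel ring (hose clamp), 60 mm across, 18 mm high, on the board in front of the heater. Origin: centre of its underside. Not to be moved
- blower: loose black round blower motor, 100 mm across, 87 mm high, beside the board at the heater's left end. Origin: centre of its underside. Not to be moved
- spray_can: loose upright spray can, 60 mm across, 150 mm high, on the table to the right of the board. Origin: centre of its underside. Not to be moved
- screwdriver: loose screwdriver with orange handle, lying on the table far to the robot's right. Origin: centre of its underside. Not to be moved
- gasket_pack: loose black packet, 80 x 60 x 30 mm, on the table far to the robot's left. Origin: centre of its underside. Not to be moved
- wrench: loose wrench lying on the table just behind the board. Origin: centre of its underside. Not to be moved

How it is judged:
On the way, in this order (a step that is already met when the one before it is completed fails the run):
1. the cover is pushed fully shut (value of joint cover below 0.04 rad), for 0.2 s.
2. both bolts are pushed home (value of joint each of bolt_left, bolt_right below 0.006 m), for 0.2 s.
At the end, for the whole second after the job is handed in: The cover is shut (hinge within 0.04 rad of its stop), both bolts are within 6 mm of fully home, and every loose thing stands within 30 mm of where it was (all of step 2 and value of joint cover below 0.04 rad and distance of each of tin, clamp, blower, spray_can, screwdriver, gasket_pack, wrench from where it was at the start of the episode below 0.03 m); the robot touches nothing.
It fails at once if a bolt is pushed in while the cover is still open (bolt under 15 mm from home, cover over 0.08 rad) (value of joint cover above 0.08 rad and value of joint any of bolt_left, bolt_right below 0.015 m).
It fails at once if the cover is opened wider (over 1.65 rad) (value of joint cover above 1.65 rad).
It fails at once if a loose part or tool is lifted, carried or knocked more than 30 mm away (distance of any of tin, clamp, blower, spray_can, screwdriver, gasket_pack, wrench from where it was at the start of the episode above 0.03 m).
It fails at once if an upright bystander is tipped over (angle between any of blower, spray_can's own z axis and vertical above 0.6 rad).
It also fails if it takes over 54 s, if anything falls off the work surface, if the arm or the gripper's body presses on something with over 40 N, if the wrist force passes 120 N, or if a joint passes its speed limit or range.

## Working session

There is one attempt and no reset: what is moved stays moved. The work goes in short steps, Python scripts to look and compute and a tool call to move; the robot and the scene stay as the last step left them, time stands still between calls to the robot, and variables do not carry over. Pictures are saved under pics/ and viewed, at most 10 in all, crops included, and the job is handed in when it is done.

Besides the shell and the picture viewer there is one more tool, called after "Request:" by a JSON object that holds its "method" and its "body". arm_command: Moves the arm, as the interface text tells. Its arguments: {"type":"object","properties":{"series":{"type":"array"},"force":{"type":"number"}},"required":["series"]}

```bash
mkdir -p pics; python3 - <<'E'
from station import arm
import cv2,numpy as np
for n in("scene","top"):
    cv2.imwrite(f"pics/{n}0.png",arm.grab_frame(n)); m=arm.camera_model(n); print(n,m["fovy"],m["cx"],m["cy"],np.round(m["pose"],3).tolist(), [k for k in m])
s=arm.get_state();print(s)
E
```

```text
scene 55.505988843113094 284.50226620799117 205.76206251267098 [[0.364, 0.618, -0.697, 1.585], [0.931, -0.258, 0.258, -0.385], [-0.02, -0.742, -0.67, 1.087], [0.0, 0.0, 0.0, 1.0]] ['fovy', 'cx', 'cy', 'pose']
top 56.30068428950532 284.21629204247944 207.952716542563 [[-0.024, -0.99, 0.136, 0.397], [-1.0, 0.022, -0.009, 0.009], [0.006, -0.137, -0.991, 1.372], [0.0, 0.0, 0.0, 1.0]] ['fovy', 'cx', 'cy', 'pose']
{'t': 0.1, 'q': array([ 1.41106761e+00,  3.59304977e-01,  1.11796492e-02, -3.17077810e-04,
       -1.22409632e+00, -2.88108774e-01]), 'qd': array([ 0.00147776, -0.00077878,  0.00099536,  0.00361819, -0.00143519,
       -0.00162754]), 'joint_efforts': array([-1.36272938e-03, -5.84163630e+01,  2.93754226e+01,  7.01557472e+00,
        1.02130932e-02, -5.08671292e-05]), 'eef_pos': array([0.29212728, 0.6080766 , 0.24773416]), 'ee_rot': array([ 3.14014137e+00, -1.19222658e-04, -4.47945362e-01]), 'force': array([0.52420337, 0.12189726, 0.25393452]), 'moment': array([-0.05242522, -0.04569247, -0.02811637]), 'gripper_force': 0.0, 'width': 0.0876791527285434}
```

View pics/scene0.png

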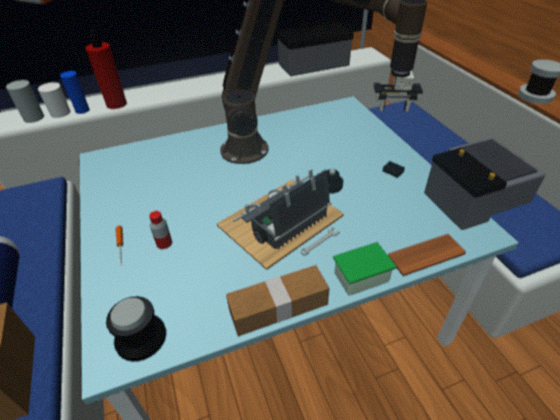

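View pics/top0.png

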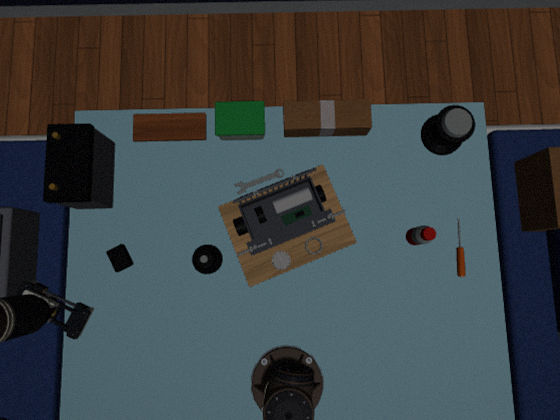

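Scene: the heater is at about (285,215) in the scene view and (287,220) in the top view, with its cover open and leaning back. The bolts are on the side towards the robot. I'll get the board pose from its colour, plus an enlarged crop.

```bash
cat > h.py <<'E'
from station import arm
import cv2,numpy as np
def cast(m,px,z):
    f=210/np.tan(np.radians(m["fovy"])/2); P=np.array(m["pose"])
    d=P[:3,:3]@np.array([(px[0]-m["cx"])/f,(px[1]-m["cy"])/f,1]); o=P[:3,3]
    return o+d*(z-o[2])/d[2]
def proj(m,X):
    f=210/np.tan(np.radians(m["fovy"])/2); P=np.array(m["pose"])
    c=P[:3,:3].T@(np.array(X)-P[:3,3]); return np.array([m["cx"]+f*c[0]/c[2],m["cy"]+f*c[1]/c[2]])
def crop(im,x,y,w,h,k,name):
    c=cv2.resize(im[y:y+h,x:x+w],None,fx=k,fy=k,interpolation=cv2.INTER_CUBIC)
    cv2.imwrite(name,np.clip(255*(c/255.)**.6,0,255).astype(np.uint8))
E
python3 - <<'E'
from h import *
im=cv2.imread("pics/top0.png");m=arm.camera_model("top")
hsv=cv2.cvtColor(im,cv2.COLOR_BGR2HSV)
k=cv2.inRange(hsv,(8,60,60),(28,255,255));k[:160]=0;k[295:]=0;k[:,:210]=0;k[:,365:]=0
r=cv2.minAreaRect(cv2.findNonZero(cv2.morphologyEx(k,cv2.MORPH_OPEN,np.ones((3,3)))))
W=np.array([cast(m,p,.015)[:2] for p in cv2.boxPoints(r)]);print(W.round(4).tolist(),W.mean(0))
print([np.linalg.norm(W[i]-W[i-1]).round(4) for i in range(4)], [np.degrees(np.arctan2(*(W[i]-W[i-1])[::-1])).round(2) for i in range(4)])
crop(im,205,155,165,140,4.5,"pics/topc.png")
E
```

```text
[[0.5941, 0.23], [0.7402, -0.1504], [0.456, -0.2504], [0.3185, 0.1216]] [ 0.52719804 -0.01229752]
[np.float64(0.2962), np.float64(0.4075), np.float64(0.3012), np.float64(0.3966)] [np.float64(21.49), np.float64(-68.99), np.float64(-160.62), np.float64(110.29)]
```

View pics/topc.png

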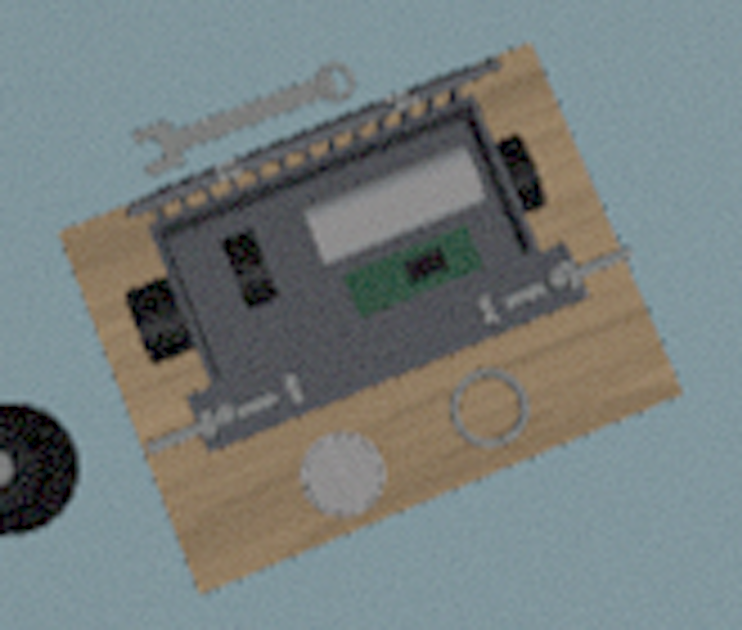

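The crop shows the board's corners, the knobs near (222,412) and (565,272), the cover's edge line along (130,212)-(497,62), and the tongue tips at (230,168) and (402,98). I'll fit the pose now.

```bash
python3 - <<'E'
from h import *
from scipy.optimize import least_squares
m=arm.camera_model("top")
pc=lambda x,y:(205+(x+.5)/4.5-.5,155+(y+.5)/4.5-.5)
B=np.array([[.1,.2],[.1,-.2],[-.2,-.2],[-.2,.2]])
W=np.array([cast(m,pc(*p),.015)[:2] for p in [(63,230),(532,42),(683,395),(200,592)]])
R=lambda a:np.array([[np.cos(a),-np.sin(a)],[np.sin(a),np.cos(a)]])
s=least_squares(lambda v:(B@R(v[2]).T+v[:2]-W).ravel(),[.57,0,.36]);x,y,a=s.x
print("heater",s.x.round(4),"res mm",(s.fun*1e3).round(1))
H=lambda X:R(a).T@(X[:2]-[x,y])
for n,p,z in [("knobL?",(225,412),.138),("knobL@tip?",(208,425),.138),("knobR?",(565,272),.138),("shelf FL",(212,450),.088),("shelf FR",(588,298),.088),("tongueL base z",(230,168),.24),("tin",(343,473),.035),("ring",(489,408),.033)]:
    print(n,H(cast(m,pc(*p),z)).round(4))
# cover angle from edge mid pixel
mid=((130+497)/2,(212+62)/2)
for t in np.arange(.9,1.6,.1):
    P=lambda r,yy:np.r_[R(a)@[.078-r*np.cos(t)+.006*np.sin(t),yy]+[x,y],.092+r*np.sin(t)+.006*np.cos(t)]
    q=[((proj(m,P(.148,yy))-[205,155])*4.5).round(0) for yy in(.132,-.132)]
    ms=arm.camera_model("scene");print(t.round(1),*q,*[proj(ms,P(.148,yy)).round(1) for yy in(.132,-.132)],proj(ms,P(.18,.06)).round(1))
sc=cv2.imread("pics/scene0.png");crop(sc,210,160,150,112,5,"pics/scc.png")
E
```

```text
heater [0.5748 0.0055 0.3606] res mm [ 0.9  3.2  0.6 -1.7  0.  -1.9 -1.5  0.4]
knobL? [-0.0876  0.1262]
knobL@tip? [-0.0915  0.1405]
knobR? [-0.0858 -0.1315]
shelf FL [-0.1064  0.1474]
shelf FR [-0.1065 -0.1477]
tongueL base z [0.052  0.0605]
tin [-0.1567  0.0658]
ring [-0.1529 -0.0547]
0.9 [164. 299.] [533. 151.] [313.3 167.3] [257.4 199.9] [295.3 167.5]
1.0 [156. 280.] [527. 132.] [315.8 167. ] [259.6 199.9] [298.2 167.1]
1.1 [148. 260.] [520. 112.] [318.5 167. ] [262.  200.2] [301.3 167.1]
1.2 [139. 240.] [513.  91.] [321.3 167.5] [264.6 201. ] [304.7 167.6]
1.3 [131. 219.] [505.  70.] [324.3 168.3] [267.3 202.2] [308.2 168.6]
1.4 [122. 198.] [497.  49.] [327.3 169.5] [270.2 203.7] [311.9 170.1]
1.5 [114. 176.] [489.  29.] [330.4 171. ] [273.2 205.7] [315.7 172.1]
```

View pics/scc.png

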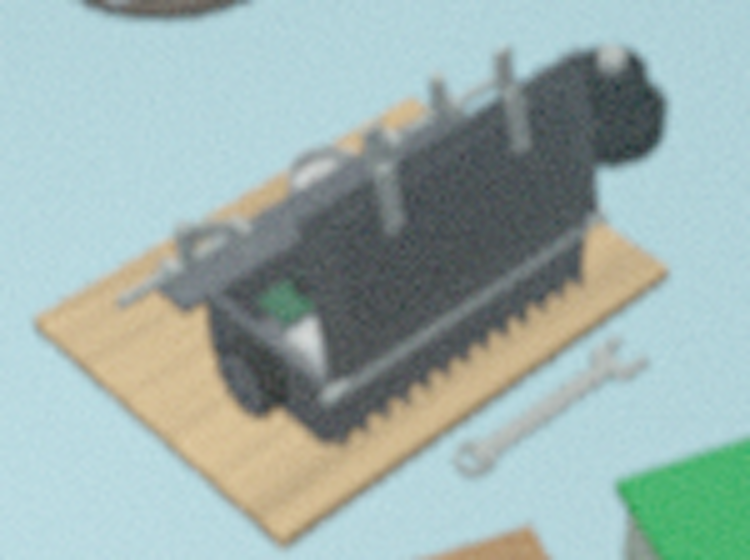

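Heater is at (0.575, 0.0055) with yaw 0.361; the shelf corners agree to within 2 mm. The cover is at about 1.34 rad in both views. The knob tops are at |y| of about 126 and 131, which falls inside the drawn range. I'll close the gripper, turn it so its closing line lies along heater x, and go behind the cover.

Request:
{"method": "arm_command", "body": {"series": [0,0,0.485,1,0.6,-0.8,0,0,0,0.485,1,0.6,-0.8,0,0,0,0.485,1,0.6,-0.8,0,0,0,0.485,1,0.6,-0.8,0,0,0,0.485,1,0.6,-0.8,0,0,0,0.485,1,0.6,-0.8,0], "force": 20}}

```text
t: 0.85
eef_pos: [0.3562, 0.5111, 0.328]
ee_rot: [3.141, -0.001, -1.206]
force: [0.5, 1.0, -0.2]
width: 0.0334
gripper_force: 0.0
```

```bash
cat >> h.py <<'E'
HP=np.array([.5748,.0055]);HA=.3606
def R(a): return np.array([[np.cos(a),-np.sin(a)],[np.sin(a),np.cos(a)]])
def st():
    s=arm.get_state();h=R(HA).T@(s["eef_pos"][:2]-HP)
    print("t",round(s["t"],2),"heaterTCP",(h*1e3).round(1),"z",(s["eef_pos"][2]*1e3).round(1),"rot",s["ee_rot"].round(4),"F heater",(R(HA).T@s["force"][:2]).round(1),s["force"][2].round(1),"w",s["width"].round(4),"q",s["q"].round(2))
E
python3 -c "from h import *;st()"
```

```text
Traceback (most recent call last):
  File "h.py", line 17, in st
    print("t",round(s["t"],2),"heaterTCP",(h*1e3).round(1),"z",(s["eef_pos"][2]*1e3).round(1),"rot",s["ee_rot"].round(4),"F heater",(R(HA).T@s["force"][:2]).round(1),s["force"][2].round(1),"w",s["width"].round(4),"q",s["q"].round(2))
                                                                                                                                                                                                 ^^^^^^^^^^^^^^^^
AttributeError: 'float' object has no attribute 'round'
```

```bash
sed -i 's/s\["width"\].round(4)/round(float(s["width"]),4)/' h.py; python3 -c "from h import *;st()"
```

```text
t 0.85 heaterTCP [-26.1 550.2] z 328.0 rot [ 3.1410e+00 -6.0000e-04 -1.2056e+00] F heater [0.8 0.8] -0.2 w 0.0334 q [ 1.27  0.24  0.02 -0.   -1.35 -0.91]
```

Request:
{"method": "arm_command", "body": {"series": [0,0,0,1,-0.4,0,0,0,0,0,1,-0.4,0,0]}}

```text
t: 1.1
eef_pos: [0.4297, 0.4309, 0.328]
ee_rot: [3.141, -0.001, -1.205]
force: [0.2, -0.1, 0.1]
width: 0.0132
gripper_force: 0.0
```

Request:
{"method": "arm_command", "body": {"series": [0,0,0,1,-0.4,0,0,0,0,0,1,-0.4,0,0]}}

```text
t: 1.35
eef_pos: [0.503, 0.3508, 0.3282]
ee_rot: [3.141, -0.0, -1.206]
force: [0.1, 0.0, -0.6]
width: 0.0008
gripper_force: 0.0
```

Request:
{"method": "arm_command", "body": {"series": [0,0,0,1,-0.4,0,0,0,0,0,1,-0.4,0,0]}}

```text
t: 1.6
eef_pos: [0.5758, 0.2713, 0.3281]
ee_rot: [3.141, -0.0, -1.206]
force: [-0.4, 0.8, -0.2]
width: 0.0004
gripper_force: 0.0
```

Request:
{"method": "arm_command", "body": {"series": [0,0,0,1,-0.2,0,0,0,0,0,1,-0.2,0,0]}}

```text
t: 1.85
eef_pos: [0.6298, 0.1844, 0.3278]
ee_rot: [3.14, -0.0, -1.207]
force: [0.6, 0.6, 0.5]
width: 0.0001
gripper_force: 0.0
```

Request:
{"method": "arm_command", "body": {"series": [0,0,0,1,0,0,0,0,0,0,1,0,0,0,0,0,0,1,0,0,0,0,0,0,1,0,0,0]}}

```text
t: 2.35
eef_pos: [0.664, 0.093, 0.328]
ee_rot: [3.141, 0.0, -1.208]
force: [-1.2, -0.4, 0.2]
width: 0.0003
gripper_force: 0.0
```

```bash
python3 -c "from h import *;st()"
```

```text
t 2.35 heaterTCP [114.4  50.4] z 328.0 rot [ 3.1407e+00  1.0000e-04 -1.2080e+00] F heater [-1.3 -0. ] 0.2 w 0.0003 q [ 0.43  0.32  0.13 -0.   -1.38 -0.07]
```

Request:
{"method": "arm_command", "body": {"series": [0,0,0,0.5,0,0,0,0,0,0,0.5,0,0,0,0,0,0,0.5,0,0.4,0,0,0,0,0.5,0,0.8,0,0,0,0,0.5,0,1,0,0,0,0,0.5,0,1,0,0,0,0,0.5,0,1,0]}}

```text
t: 3.22
eef_pos: [0.6823, 0.047, 0.2299]
ee_rot: [-3.14, -0.0, -1.208]
force: [0.5, 0.3, -0.0]
width: 0.0004
gripper_force: 0.0
```

```bash
python3 -c "
from h import *;st()
crop(arm.grab_frame('scene'),200,60,170,180,3.3,'pics/sc1.png')"
```

```text
t 3.23 heaterTCP [115.2   0.9] z 229.9 rot [-3.1399e+00 -5.0000e-04 -1.2079e+00] F heater [0.6 0.1] -0.0 w 0.0004 q [ 0.35  0.38  0.01  0.   -1.19  0.01]
```

View pics/sc1.png

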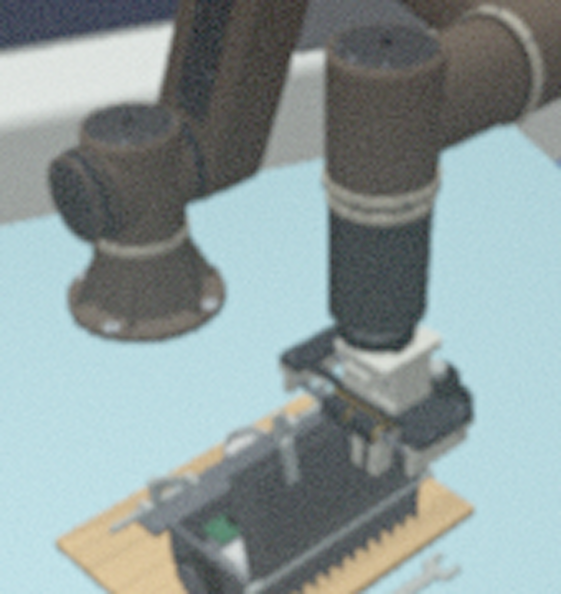

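The fingers (375,455) are behind the cover's outer face, and the gripper body is between the tongues. I'll push along the hinge arc.

Request:
{"method": "arm_command", "body": {"series": [0,0,0,0,0.2,0,0,0,0,0,0,0.35,0,0,0,0,0,0,0.45,0,0,0,0,0,0,0.54,0.02,0,0,0,0,0,0.65,0.07,0,0,0,0,0,0.76,0.12,0,0,0,0,0,0.86,0.19,0,0,0,0,0,0.95,0.26,0]}}

```text
t: 4.28
eef_pos: [0.5919, 0.012, 0.2019]
ee_rot: [3.141, 0.0, -1.21]
force: [0.9, -0.2, 2.3]
width: 0.0004
gripper_force: 1.0
```

```bash
python3 -c "
from h import *;st()"
```

```text
t 4.28 heaterTCP [18.3  0. ] z 201.9 rot [ 3.1407  0.     -1.2098] F heater [ 0.8 -0.5] 2.3 w 0.0004 q [ 0.35  0.26 -0.24 -0.   -1.07  0.01]
```

Request:
{"method": "arm_command", "body": {"series": [0,0,0,0,0.07,0.06,0,0,0,0,0,0.15,0.15,0,0,0,0,0,0.21,0.25,0,0,0,0,0,0.27,0.36,0,0,0,0,0,0.32,0.47,0,0,0,0,0,0.355,0.58,0,0,0,0,0,0.38,0.7,0,0,0,0,0,0.39,0.78,0]}}

```text
t: 5.28
eef_pos: [0.556, -0.0015, 0.1235]
ee_rot: [3.141, 0.0, -1.21]
force: [-0.0, 0.7, 0.8]
width: 0.0005
gripper_force: 0.6
```

```bash
python3 -c "
from h import *;st()"
```

```text
t 5.28 heaterTCP [-20.    0.1] z 123.5 rot [ 3.1407e+00  1.0000e-04 -1.2097e+00] F heater [0.2 0.6] 0.8 w 0.0005 q [ 0.35  0.28 -0.42 -0.   -0.88  0.01]
```

Nearly shut: the tip is about 3 mm above flat. I'll press down to the stop in small steps.

Request:
{"method": "arm_command", "body": {"series": [0,0,0,0,0,0.03,0,0,0,0,0,0,0.045,0,0,0,0,0,0,0.06,0,0,0,0,0,0,0.06,0,0,0,0,0,0,0.06,0]}}

```text
t: 5.9
eef_pos: [0.5562, -0.0014, 0.1202]
ee_rot: [-3.141, -0.0, -1.209]
force: [-6.4, 0.8, 14.7]
width: 0.0007
gripper_force: 7.3
```

```bash
python3 -c "
from h import *;st()"
```

```text
t 5.9 heaterTCP [-19.8   0.1] z 120.2 rot [-3.1414e+00 -3.0000e-04 -1.2091e+00] F heater [-5.7  3. ] 14.7 w 0.0007 q [ 0.35  0.28 -0.42  0.   -0.87  0.01]
```

The cover is at its stop: z is 120.2 against the expected 120, with 15 N. Now up and over to the outside of the left knob.

Request:
{"method": "arm_command", "body": {"series": [0,0,0,0,0,0,0,0,0,0,0,0,-0.7,0,0,0,0,0,0,-0.7,0,0,0,0,-0.8,0.68,-0.7,0,0,0,0,-0.8,0.68,-0.7,0,0,0,0,-0.8,0.68,-0.7,0]}}

```text
t: 6.65
eef_pos: [0.4627, 0.0503, 0.189]
ee_rot: [-3.14, 0.001, -1.208]
force: [0.0, -0.5, 0.9]
width: 0.0004
gripper_force: 0.0
```

Request:
{"method": "arm_command", "body": {"series": [0,0,0,-0.78,0,0,0,0,0,0,-0.78,0,0,0,0,0,0,-0.78,0,0,0,0,0,0,-0.78,0,0,0]}}

```text
t: 7.15
eef_pos: [0.4373, 0.122, 0.1884]
ee_rot: [3.141, -0.0, -1.21]
force: [0.6, -0.7, 0.4]
width: 0.0005
gripper_force: 0.0
```

```bash
python3 -c "
from h import *;st()
im=arm.grab_frame('top');crop(im,205,155,165,140,4.5,'pics/top2.png')
im=arm.grab_frame('wrist');cv2.imwrite('pics/w2.png',im)"
```

```text
t 7.15 heaterTCP [-87.5 157.5] z 188.4 rot [ 3.1413e+00 -2.0000e-04 -1.2098e+00] F heater [ 0.3 -0.8] 0.4 w 0.0005 q [ 0.71  0.04 -0.54  0.   -0.99 -0.35]
```

View pics/w2.png

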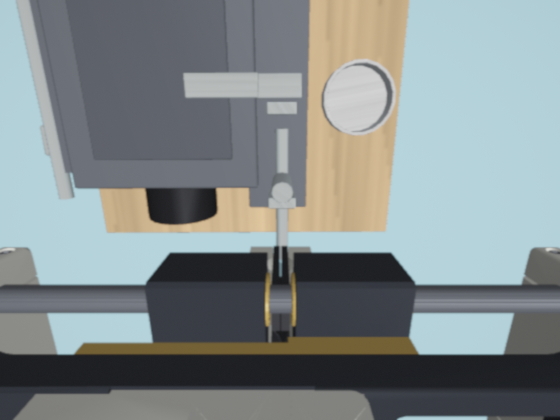

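Wrist view: the cover is shut with the tongue on the shelf (240,85). The left knob top is at (282,185), directly inward of the fingertips (280,253). I'll go down to tip z 118 and push.

Request:
{"method": "arm_command", "body": {"series": [0,0,0,0,0,0.48,0,0,0,0,0,0,0.48,0,0,0,0,0.12,0,0.48,0,0,0,0,0.22,0,0.48,0,0,0,0,0.3,0,0.48,0,0,0,0,0.38,0,0.48,0,0,0,0,0.45,0,0.48,0,0,0,0,0.5,0,0.48,0]}}

```text
t: 8.25
eef_pos: [0.4547, 0.0752, 0.1406]
ee_rot: [3.142, 0.0, -1.21]
force: [-2.0, 3.5, 1.0]
width: 0.0005
gripper_force: 1.1
```

```bash
python3 -c "
from h import *;st()"
```

```text
t 8.25 heaterTCP [-87.8 107.6] z 140.6 rot [ 3.1415  0.     -1.2098] F heater [-0.7  4. ] 1.0 w 0.0005 q [ 0.59  0.11 -0.59 -0.   -0.87 -0.23]
```

Pushing with about 4 N. On to the stop.

Request:
{"method": "arm_command", "body": {"series": [0,0,0,0.03,0,0,0,0,0,0,0.06,0,0,0,0,0,0,0.08,0,0,0,0,0,0,0.08,0,0,0]}}

```text
t: 8.75
eef_pos: [0.457, 0.0692, 0.1405]
ee_rot: [-3.141, 0.002, -1.21]
force: [-6.0, 9.5, 3.6]
width: 0.0002
gripper_force: 5.4
```

```bash
python3 -c "
from h import *;st()"
```

```text
t 8.75 heaterTCP [-87.7 101.2] z 140.5 rot [-3.1414e+00  2.0000e-03 -1.2101e+00] F heater [-2.2 11. ] 3.6 w 0.0002 q [ 0.58  0.11 -0.59 -0.   -0.87 -0.21]
```

The left bolt is home: 11 N at y 101, where 102.5 was expected. Now over to the outside of the right bolt.

Request:
{"method": "arm_command", "body": {"series": [0,0,0,-0.06,0,0,0,0,0,0,-0.06,0,-0.5,0,0,0,0,-0.06,0,-0.5,0,0,0,0,0.9,0,-0.5,0,0,0,0,0.9,0,-0.5,0]}}

```text
t: 9.38
eef_pos: [0.4894, -0.0174, 0.1903]
ee_rot: [3.141, -0.0, -1.209]
force: [-1.0, 0.1, -0.4]
width: 0.0002
gripper_force: 0.0
```

Request:
{"method": "arm_command", "body": {"series": [0,0,0,1,0,0,0,0,0,0,1,0,0,0]}}

```text
t: 9.62
eef_pos: [0.5248, -0.1119, 0.1899]
ee_rot: [3.14, -0.0, -1.21]
force: [0.1, 0.4, -0.2]
width: 0.0004
gripper_force: 0.0
```

Request:
{"method": "arm_command", "body": {"series": [0,0,0,0.68,0,0,0,0,0,0,0.68,0,0,0,0,0,0,0.68,0,0,0,0,0,0,0.68,0,0,0]}}

```text
t: 10.12
eef_pos: [0.5482, -0.1724, 0.1904]
ee_rot: [3.141, 0.0, -1.209]
force: [0.7, 0.3, -0.4]
width: 0.0004
gripper_force: 0.0
```

```bash
python3 -c "
from h import *;st()
im=arm.grab_frame('wrist');cv2.imwrite('pics/w3.png',im)"
```

```text
t 10.12 heaterTCP [ -87.7 -157. ] z 190.4 rot [ 3.1412e+00  2.0000e-04 -1.2088e+00] F heater [0.7 0.1] -0.4 w 0.0004 q [ 0.04  0.24 -0.3  -0.   -1.04  0.33]
```

View pics/w3.png

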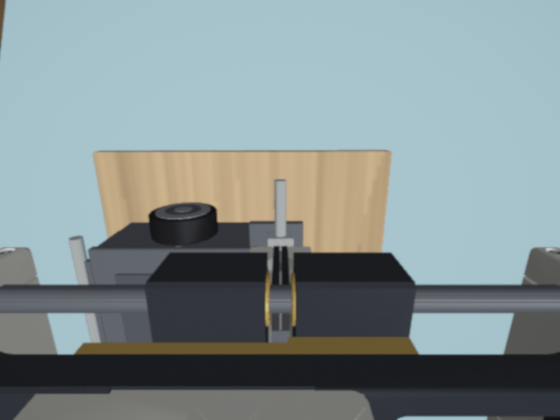

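The fingertips line up with the right bolt's bar and outer guide (280,242). The finger's inner side is about 10 mm outside the knob. I'll go down and push.

Request:
{"method": "arm_command", "body": {"series": [0,0,0,0,0,0.3,0,0,0,0,0,0,0.5,0,0,0,0,0,0,0.5,0,0,0,0,-0.12,0,0.5,0,0,0,0,-0.22,0,0.5,0,0,0,0,-0.31,0,0.5,0,0,0,0,-0.4,0,0.5,0,0,0,0,-0.49,0,0.5,0]}}

```text
t: 11.18
eef_pos: [0.5313, -0.1268, 0.141]
ee_rot: [-3.141, -0.0, -1.209]
force: [1.1, -3.0, 1.6]
width: 0.0004
gripper_force: 1.3
```

Request:
{"method": "arm_command", "body": {"series": [0,0,0,-0.03,0,0,0,0,0,0,-0.06,0,0,0,0,0,0,-0.09,0,0,0,0,0,0,-0.09,0,0,0,0,0,0,-0.09,0,0,0]}}

```text
t: 11.8
eef_pos: [0.5292, -0.1214, 0.1409]
ee_rot: [-3.142, -0.004, -1.209]
force: [6.6, -18.1, -2.3]
width: 0.0001
gripper_force: 9.2
```

```bash
python3 -c "
from h import *;st()"
```

```text
t 11.8 heaterTCP [ -87.5 -102.7] z 140.9 rot [-3.1415 -0.0038 -1.2095] F heater [ -0.2 -19.2] -2.3 w 0.0001 q [ 0.14  0.24 -0.43  0.   -0.9   0.22]
```

The right bolt is home: 19 N at y -102.7, with -102.5 expected. I'll back off, rise and check.

Request:
{"method": "arm_command", "body": {"series": [0,0,0,0.1,0,0,0,0,0,0,0.1,0,0,0,0,0,0,0.1,0,-0.6,0,0,0,0,0.1,0.5,-1,0,0,0,0,0.1,1,-1,0,0,0,0,0.1,1,-1,0,0,0,0,0.1,1,-1,0]}}

```text
t: 12.68
eef_pos: [0.4381, -0.1634, 0.2408]
ee_rot: [-3.141, 0.0, -1.21]
force: [0.8, -0.2, -0.1]
width: 0.0005
gripper_force: 0.0
```

Request:
{"method": "arm_command", "body": {"series": [0,0,0,0,1,-0.5,0,0,0,0,0,1,-0.5,0,0,0,0,0,1,-0.5,0,0,0,0,0,1,-0.5,0]}}

```text
t: 13.18
eef_pos: [0.3453, -0.1987, 0.2902]
ee_rot: [3.142, 0.0, -1.21]
force: [0.8, -0.2, -0.1]
width: 0.0004
gripper_force: 0.0
```

```bash
python3 -c "
from h import *;st()
crop(arm.grab_frame('top'),180,155,190,140,4,'pics/top3.png')"
```

```text
t 13.18 heaterTCP [-286.8 -110.1] z 290.2 rot [ 3.1415e+00  3.0000e-04 -1.2096e+00] F heater [ 0.7 -0.5] -0.1 w 0.0004 q [-0.02 -0.15 -0.47 -0.   -1.25  0.38]
```

View pics/top3.png

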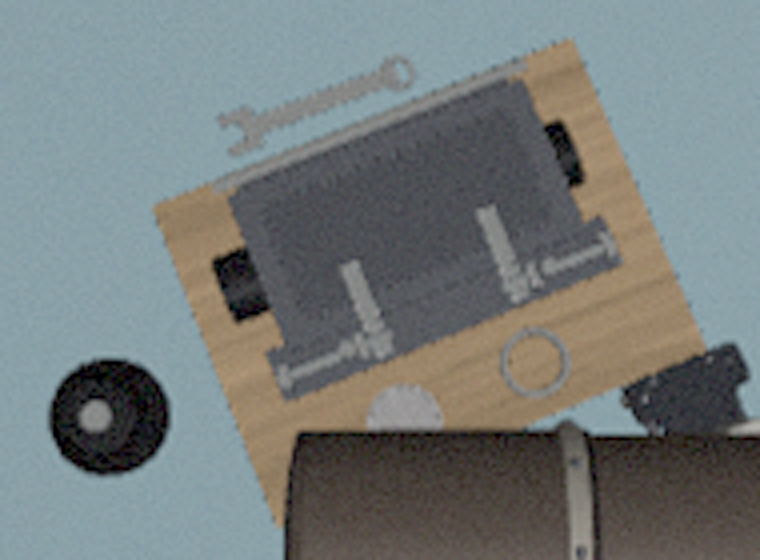

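The cover is shut and both bolts lie over the tongues (375,340) and (517,290), with the knobs against the inner guides. The tin, clamp, wrench and blower are where they were, and the arm is clear.

```bash
python3 -c "
from station import arm;print(arm.job_done())"
```

```text
the job is handed in; nothing more can be done
None
```

I pushed the cover fully shut, then pushed both bolts home over its tongues, and handed the job in at about 13 s; the final top view showed the tin, clamp, wrench and blower unmoved, but the hand-in returned no verdict.

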